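# Change the tape cassettes in two label makers

## Robot

A 6-joint arm with a two-finger parallel gripper is mounted at the origin on a cart in front of the work surface, level with it; the furniture and walls round the work are solid. World frame = base frame: x ahead of the robot, y to its left, z up, the work surface at z = 0. Lengths are in m, angles in rad, forces in N, time in s.
With the tool pointing down it reaches from about 0.25 to 0.725 m from the base axis. Payload 4 kg.
Tool frame: the origin (TCP) lies at the very end of the fingers, on their centre line; the grasp point (between the pads) lies 19 mm behind it; z points along the fingers, y is the line along which they close (so a half turn about z gives the same grasp; the last joint's range is limited). The gripper opens to 85 mm and grips with 20 to 120 N. Pads are 22 mm wide; open, the fingers measure 114 mm over their backs; the gripper's body (76 mm by 85 mm) begins 54 mm behind the grasp point. The pads swing forward as they close: fully open they stand 13 mm farther back than shut.
Start: joints at [1.138, 0.241, 0.005, 1.335, 0, 1.571], TCP at [0.21, 0.454, 0.231] pointing down, gripper open.
Joint ranges: [-2.72, 2.72], [-1.05, 1.87], [-1.09, 1.28], [-1.99, 2.15], [-1.42, 1.44], [-3.14, 3.14]. Speed limits (rad/s): [2.79, 2.79, 3.14, 3.14, 3.14, 3.14].

## Interface

Orientations are given as a 3x3 rotation matrix whose columns are the frame's x, y, z axes.
In Python, from bench import bot gives the robot as it stands.
- The arm moves only by the shell command python3 -m creep 'ROWS' [FORCE]. ROWS is JSON, one flat list of numbers, 5 for each row, row after row: the shift along the tool's x, y, z in cm, then the turn about the tool's z in degrees, then the opening, from -1 (shut) to 1 (fully open). In form: [dx, dy, dz, turn, jaw, dx, dy, dz, turn, jaw, ...]. A call has 1 to 20 rows; each row shifts and turns the commanded pose from where the row before left it, along the tool's axes as they then stand; what a row does not reach is not made up. A row lasts 1/8 s, in which the tool goes at most 62.5 mm and 10.7 degrees, less where a joint would pass 70% of its speed; a pose out of reach is approached as far as the arm can. A call with a gripper value outside its range is refused whole. The fingers move at their own pace and stop on an object; FORCE is the grip in N (left out, the last holds). Time passes only in rows, so rows that do not move let the fingers close. It gives the time, the measured TCP pose, the force, the opening and the grip force at its end, in the units of the state.
- bot.state(): the state, without advancing time (a new reading comes with each control period).
- bot.camera(name): name is "side" or "top" or "wrist"; returns the picture (400x640x3 uint8, red, green, blue); there is no depth.
- bot.camera_params(name): a dict with "camera_matrix" (3x3 intrinsics, pixels), "R" (3x3) and "t" (3): a world point X has camera coordinates R X + t; the wrist camera has in their place "hand_eye" (4x4, takes a point from camera to tool coordinates, whose origin is the TCP and whose axes are the flange's). Camera axes: x right, y down, z forward; pixel columns grow to the right and rows downward; lengths in m; the calibration is good to about 2 mm. A picture is of the moment at which its call begins: read the wrist's pose just before it. camera_params takes no time and is no camera call.
- bot.hand_in(): hands the job in; it is judged then, once.
Trained networks look in the newest picture that a camera, given by its name, has taken for a name from the list of things; names that differ only in an ending like _2 or _b are one class to them, and where a whole thing is asked for, a point or a joint stands for the part that bears it (a point fixed in the world has none). Each returns a list of dicts, best first, with "p" (0 to 1); they miss things now and then, are a little off and sometimes report something else, mostly with a low value. They report only what shows in the picture. A call takes as long as a camera call.
- bot.outline_of(camera, query): "pixels" (400x640 bool, what is visible of it).
- bot.tip_of(camera, query): "location" ([x, y, z] in m, in world coordinates, good to about 4 mm: a listed point, or the origin of a listed thing).
The state is a dict: "time_s": time; "joint_positions": joint angles; "qvel": joint speeds; "tau": joint torques, N m; "position": TCP position; "tcp_rot": TCP orientation; "wrist_force": force on the tool from outside, world axes, zero at the start; "moment": the same for the moment, N m; "grip_width": opening from 0.0 (shut) to 1.0 (fully open); "gripper_force": force on a finger pad.
Only numpy, scipy, OpenCV 4.12 (cv2) and the standard library are available. Lean on these libraries where they do the work, as an engineer would, in place of code of your own. Each camera call takes 0.05 s, during which the arm holds its last target. There are 200 camera calls.

## Task

Both label makers are out of tape: the desktop label printer holds a spent large cassette and the handheld label maker a spent small one, while a fresh cassette of each size waits in its open carton. Swap them, so that each fresh cassette sits fully seated in its machine and each spent cassette lies flat in the carton its replacement came from, ready to be sent back; the rubber mat is free for setting a cassette down meanwhile. Do not knock the mug.

Things in the scene. Friction and masses are not known exactly. Their poses are not given: they have to be found in the camera images.
- label_printer: desktop label printer, mid-grey, fixed, 142 x 118 x 50 mm, lid open to the rear (+x), 56 mm above its top. Origin on the desk under the centre of its cassette well, z up. Well: 76 (x) x 60 (y) mm, 16 mm deep, floor 34 mm above the origin; blocks in its front (-x) corners leave a 40 mm wide pocket for the nose: a large cassette seats nose to -x only, 5 mm play all round
- label_maker: smaller label maker with keyboard, light grey, fixed, 140 x 94 x 32 mm, lid open to the rear (+x), 46 mm above its top. Origin on the desk under the centre of its cassette well, z up. Well: 56 (x) x 44 (y) mm, 10 mm deep, floor 22 mm above the origin; blocks in its front (-x) corners leave a 30 mm wide pocket for the nose: a small cassette seats nose to -x only, 5 mm play all round
- large_carton: open cardboard carton of the large cassette, fixed, inside 76 (x) x 60 (y) mm, walls 3 mm thick, rim 16 mm and inner floor 3 mm above the desk, flap folded back at +x. Origin on the desk under its centre, z up. A large cassette lies in it with 5 mm play all round, either way round
- small_carton: open cardboard carton of the small cassette, fixed, inside 56 (x) x 44 (y) mm, walls 3 mm thick, rim 12 mm and inner floor 3 mm above the desk, flap folded back at +x. Origin on the desk under its centre, z up. A small cassette lies in it with 5 mm play all round, either way round
- mat: bare black rubber mat, fixed, 105 x 105 x 3 mm, the free spot. Origin under its centre; its top is 3 mm above the desk
- large_spent: spent large cassette, white, 66 (x) x 50 (y) x 34 mm; starts in the label printer, nose to the printer's -x. The front 16 mm (-x) is a nose 30 mm wide, the rest 50 mm wide. Black window on top with two bare hubs. Origin at the centre of the underside, z up; grip across y at the middle of the wide part, 8 mm behind the origin (+x). About 0.1 kg
- small_spent: spent small cassette, white, 46 (x) x 34 (y) x 24 mm; starts in the label maker, nose to the maker's -x. The front 13 mm (-x) is a nose 20 mm wide, the rest 34 mm wide. Black window on top with two bare hubs. Origin at the centre of the underside, z up; grip across y at the middle of the wide part, 6.5 mm behind the origin (+x). About 0.05 kg
- large_fresh: fresh large cassette; starts in the large carton, nose to the carton's -x. Shape, origin and axes as large_spent, but the window on top shows a full white reel
- small_fresh: fresh small cassette; starts in the small carton, nose to the carton's -x. Shape, origin and axes as small_spent, but the window on top shows a full white reel
- mug: dark stoneware mug standing near the work, 85 mm across, 96 mm high, loose; to be left standing where it is. Origin at the underside, about 16 mm from the mug's axis towards the handle. Elsewhere, not listed: a fixed pen cup at the left rear (pencils up to 175 mm high), clear of the straight ways between machines, cartons and mat; no other clutter near them is taller than the mug

How it is judged:
By the outcome, as a careful person would: the job done as asked, in the order asked, and still so for the second after the job is handed in, with the robot touching nothing.
It also fails if it takes over 128 s, if anything falls off the work surface, if the arm or the gripper's body presses on something with over 40 N, if the wrist force passes 120 N, or if a joint passes its speed limit or range.

## Working session

There is one attempt and no reset: what is moved stays moved. The work goes in short steps, Python scripts to look and compute and a shell command to move; the robot and the scene stay as the last step left them, time stands still between calls to the robot, and variables do not carry over. Pictures are saved under pics/ and viewed, at most 14 in all, crops included, and the job is handed in when it is done.

```bash
ls; mkdir -p pics
python3 - <<'E'
from bench import bot
import cv2,numpy as np
s=bot.state();print(s['time_s'],s['position'],s['tcp_rot'],s['grip_width'])
for c in('top','side'):
    im=bot.camera(c);cv2.imwrite(f'pics/{c}0.png',im[:,:,::-1])
    for n in['label_printer','label_maker','large_carton','small_carton','mat','large_spent','small_spent','large_fresh','small_fresh','mug']:
        for r in bot.tip_of(c,n)[:2]: print(c,n,np.round(r['location'],4),round(r['p'],2))
p=bot.camera_params('top');print(p)
print(bot.camera_params('wrist'))
E
```

```text
pics
0.0 [0.20944146 0.45331074 0.2304011 ] [[-9.07806694e-01  4.19387969e-01 -8.58789034e-04]
 [ 4.19388847e-01  9.07804618e-01 -1.94191938e-03]
 [-3.48049744e-05 -2.12305396e-03 -9.99997746e-01]] 0.9995709396704131
top label_printer [0.4941 0.2318 0.0037] 0.87
top label_maker [ 0.5585 -0.1768  0.0012] 0.74
top label_maker [0.4946 0.2292 0.0033] 0.22
top large_carton [0.4374 0.0897 0.0033] 0.96
top small_carton [5.8e-01 1.4e-02 3.0e-04] 0.97
top small_carton [ 0.4367 -0.033  -0.0035] 0.45
top mat [ 0.4379 -0.0324 -0.0018] 0.86
top large_spent [0.4932 0.2295 0.0354] 0.7
top small_spent [ 0.5636 -0.1824  0.0225] 0.63
top small_spent [ 0.4914  0.2306 -0.0005] 0.41
top large_fresh [ 4.377e-01  9.150e-02 -2.000e-04] 0.69
top large_fresh [0.4393 0.0922 0.0031] 0.47
top small_fresh [0.5742 0.019  0.005 ] 0.73
top mug [ 0.3968 -0.1694 -0.0006] 0.58
top mug [ 5.604e-01 -1.759e-01  5.000e-04] 0.4
side label_printer [0.4955 0.2291 0.0013] 0.88
side label_maker [ 0.5634 -0.1768 -0.0014] 0.77
side large_carton [0.4397 0.0898 0.0009] 0.56
side mat [ 0.4401 -0.0339  0.0018] 0.77
side large_spent [
[... 426 characters left out ...]
0.99980951,  0.00560875],
       [-0.99499136,  0.01805316, -0.09831718],
       [ 0.09819719, -0.00741868, -0.99513932]]), 't': array([0.02957072, 0.49217017, 0.99678515])}
{'camera_matrix': array([[285.67329693,   0.        , 321.93018761],
       [  0.        , 285.67329693, 198.64591761],
       [  0.        ,   0.        ,   1.        ]]), 'hand_eye': array([[ 7.61946607e-04, -9.56249002e-01, -2.92553013e-01,
         7.50366524e-02],
       [ 9.99999588e-01,  8.72918329e-04, -2.48778803e-04,
         1.04724040e-03],
       [ 4.93269370e-04, -2.92552703e-01,  9.56249273e-01,
        -1.42650557e-01],
       [ 0.00000000e+00,  0.00000000e+00,  0.00000000e+00,
         1.00000000e+00]])}
```

Run:
```python
import cv2
a=cv2.imread('pics/top0.png')
cv2.imwrite('pics/top0b.png',cv2.resize(a[80:380,100:500],None,fx=2,fy=2,interpolation=cv2.INTER_CUBIC))
```

```text
(no output)
```

View pics/top0b.png

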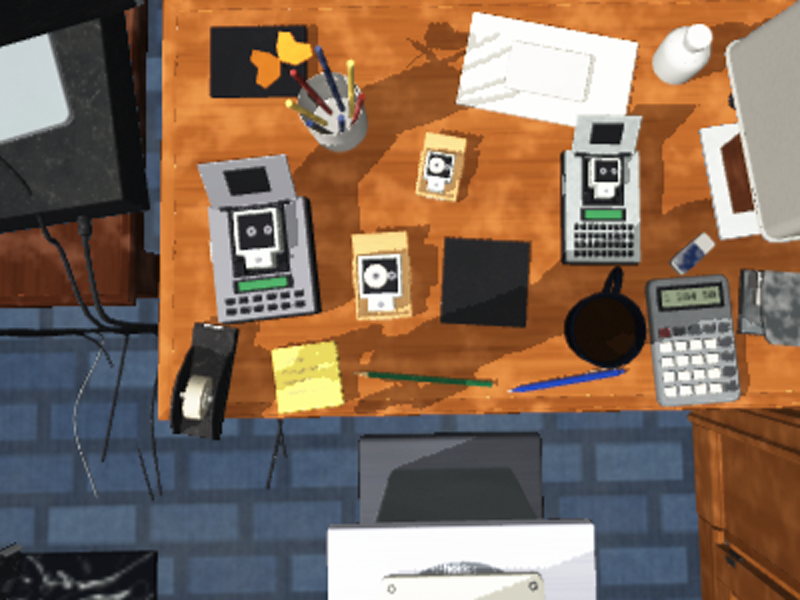

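View pics/side0.png

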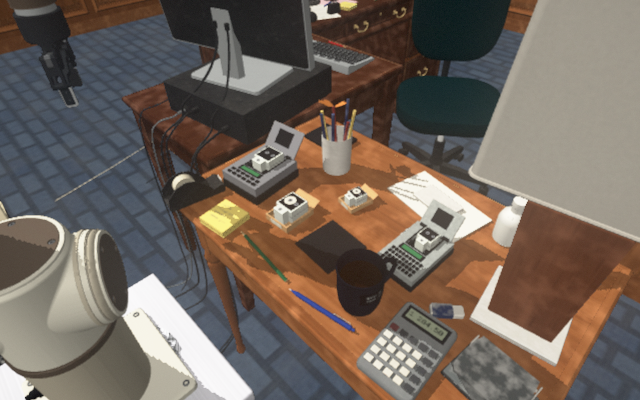

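The top crop shows the printer at (258,240), the large carton at (382,275), the mat at (485,280), the small carton at (440,168), the maker at (603,190) and the mug at (605,328). The side view agrees with this. Next I'll move over the left half and measure with the wrist camera.

```bash
python3 -m creep '[0,0,0,-8.3,1, 0,0,0,-8.3,1, 0,0,0,-8.2,1, -3.3,-4.3,0,0,1, -3.3,-4.3,0,0,1, -3.3,-4.3,0,0,1, -3.3,-4.3,0,0,1, -3.3,-4.3,0,0,1, -3.3,-4.3,0,0,1, -3.2,-4.2,0,0,1, 0,0,0,0,1,0,0,0,0,1]' 40
cat > h.py <<'E'
from bench import bot
import cv2,numpy as np
from scipy.optimize import minimize
def cam(c,pic=None):
    "picture + (K,R,t) of that moment"
    p=bot.camera_params(c);s=bot.state();im=bot.camera(c)
    if pic: cv2.imwrite(f'pics/{pic}.png',im[:,:,::-1])
    if c=='wrist':
        T=np.eye(4);T[:3,:3]=s['tcp_rot'];T[:3,3]=s['position']
        W=np.linalg.inv(T@p['hand_eye']);return im,(p['camera_matrix'],W[:3,:3],W[:3,3])
    return im,(p['camera_matrix'],np.array(p['R']),np.array(p['t']))
def proj(P,X):
    K,R,t=P;c=(np.asarray(X)@R.T+t)@K.T;return c[:,:2]/c[:,2:]
def ray(P,uv,z):
    K,R,t=P;d=R.T@np.linalg.inv(K)@np.array([*uv,1.]);o=-R.T@t;return o+d*(z-o[2])/d[2]
def box(x0,x1,y0,y1,z0,z1): return np.array([[x,y,z] for x in(x0,x1) for y in(y0,y1) for z in(z0,z1)],float)/1000
def cassette(big,z0,z1):
    return [box(-17,33,-25,25,z0,z1),box(-33,-17,-15,15,z0,z1)] if big else [box(-10,23,-17,17,z0,z1),box(-23,-10,-10,10,z0,z1)]
def place(B,q):
    c,s=np.cos(q[2]),np.sin(q[2]);return B@np.array([[c,s,0],[-s,c,0],[0,0,1]])+[q[0],q[1],0]
def render(P,parts,q):
    m=np.zeros((1600,2560),np.uint8)
    for B in parts:
        h=cv2.convexHull(proj(P,place(B,q)).astype(np.float32))
        cv2.fillConvexPoly(m,np.round((h*4+1.5)*16).astype(np.int32),255,shift=4)
    return cv2.resize(m,(640,400),interpolation=cv2.INTER_AREA)/255.
def fit(P,mask,parts,q0):
    mask=mask.astype(float)
    def f(v):
        r=render(P,parts,[v[0]/1000,v[1]/1000,np.radians(v[2])]);return 1-np.minimum(r,mask).sum()/np.maximum(r,mask).sum()
    v0=np.array([q0[0]*1000,q0[1]*1000,np.degrees(q0[2])])
    best=min((minimize(f,v0+[0,0,a],method='Nelder-Mead',options=dict(initial_simplex=v0+[0,0,a]+np.array([[0,0,0],[6,0,0],[0,6,0],[0,0,6]]),xatol=.05,fatol=1e-4)) for a in(-8,0,8)),key=lambda r:r.fun)
    return np.round(best.x,1),round(1-best.fun,3)
E
python3 - <<'E'
from h import *
Q={'large_spent':(True,50,68,(.493,.229)),'large_fresh':(True,16,37,(.438,.091)),'small_fresh':(False,12,27,(.574,.019)),'small_spent':(False,32,46,(.562,-.18))}
for c in('top','wrist'):
    im,P=cam(c,c+'1')
    for n,(b,z0,z1,x) in Q.items():
        for r in bot.outline_of(c,n)[:1]:
            m=r['pixels'];print(c,n,round(r['p'],2),m.sum(),np.argwhere(m).mean(0).round(),*fit(P,m,cassette(b,z0,z1),(*x,0)))
    for r in bot.outline_of(c,'mat')[:1]: print(c,'mat',*fit(P,r['pixels'],[box(-52.5,52.5,-52.5,52.5,0,3)],(.438,-.033,0)))
print(bot.state()['time_s'],bot.state()['position'])
E
```

```text
time_s: 2.6
position: [0.4395, 0.1539, 0.2312]
tcp_rot: [[-1.0, 0.001, -0.001], [0.001, 1.0, 0.0], [0.001, 0.0, -1.0]]
wrist_force: [-0.2, -0.5, -0.2]
grip_width: 0.997
gripper_force: 0.0
top large_fresh 0.88 442 [221. 292.] [442.1  89.1   2.1] 0.762
top small_fresh 0.51 266 [165. 319.] [575.2  17.7 -10.3] 0.914
top small_spent 0.72 297 [168. 401.] [ 561.8 -178.4   -1.5] 0.927
top mat [442.  -35.4  -4.1] 0.957
wrist large_spent 0.95 2469 [224. 384.] [491.  228.5   4.7] 0.944
wrist large_fresh 0.81 2243 [176. 270.] [439.7  91.4   1.2] 0.965
wrist small_fresh 0.42 2166 [181. 271.] [574.  19.  -8.] 0.0
wrist small_spent 0.75 1361 [265.  71.] [ 558.1 -174.5   -8.3] 0.849
wrist mat [440.  -35.7  -4.1] 0.979
3.2 [0.43962463 0.15411383 0.23134788]
```

View pics/wrist1.png

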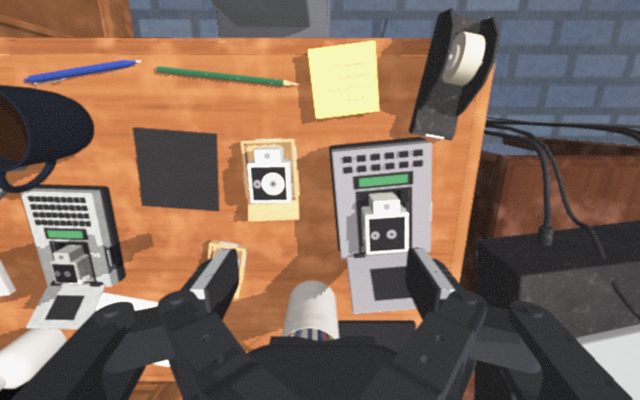

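Wrist view: large_spent at (384,224) on the printer, large_fresh at (270,180), mat at (177,170), maker at (70,240). The fits are 0.94–0.98, and the positions match the networks. I'll grasp large_spent at about (499, 229) mm with a 4.7° yaw.

```bash
python3 -m creep '[-3,3.7,0,-4.7,1, -2.6,4,2.5,0,1, 0,0,4,0,1, 0,0,4,0,1, 0,0,3.5,0,1, 0,0,1.5,0,1, 0,0,0,0,1]'
python3 - <<'E'
from h import *
im,P=cam('wrist','w2')
m=bot.outline_of('wrist','large_spent')
for r in m[:1]: print(r['p'],fit(P,r['pixels'],cassette(True,50,68),(.493,.229,.08)))
E
```

```text
time_s: 4.08
position: [0.4918, 0.2326, 0.0756]
tcp_rot: [[-0.997, -0.082, -0.002], [-0.082, 0.997, -0.001], [0.002, -0.001, -1.0]]
wrist_force: [0.9, -0.3, 1.2]
grip_width: 1.003
gripper_force: 0.0
0.81 (array([491.7, 230.4,   4.8]), np.float64(0.953))
```

```bash
python3 -m creep '[-0.77,-0.2,1,0,1, 0,0,1.1,0,1, 0,0,0.5,0,1, 0,0,0,0,1, 0,0,0,0,-1, 0,0,0,0,-1, 0,0,0,0,-1, 0,0,0,0,-1, 0,0,0,0,-1]' 50
```

```text
time_s: 5.3
position: [0.5007, 0.2318, 0.0509]
tcp_rot: [[-0.997, -0.082, 0.001], [-0.082, 0.997, 0.001], [-0.001, 0.0, -1.0]]
wrist_force: [0.4, 0.3, 5.0]
grip_width: 0.57
gripper_force: 53.9
```

```bash
python3 -m creep '[0,0,-1.5,0,-1, 0,0,-3,0,-1, 0,0,-3,4.7,-1, 1.06,-5.3,0,0,-1, 1.06,-5.3,0,0,-1, 1.06,-5.3,0,0,-1, 1.06,-5.3,0,0,-1, 1.06,-5.3,0,0,-1, 0,0,3,0,-1, 0,0,3,0,-1, 0,0,3,0,-1, 0,0,0.6,0,-1, 0,0,0,0,-1]'
```

```text
time_s: 6.92
position: [0.4473, -0.0334, 0.0297]
tcp_rot: [[-1.0, -0.0, -0.0], [-0.0, 1.0, 0.0], [0.0, 0.0, -1.0]]
wrist_force: [0.3, -0.3, -0.5]
grip_width: 0.571
gripper_force: 53.3
```

```bash
python3 -m creep '[0,0,0.5,0,-1, 0,0,0.4,0,-1, 0,0,0,0,-1, 0,0,0,0,1, 0,0,0,0,1, 0,0,0,0,1, 0,0,0,0,1, 0,0,-4,0,1, 0,0,-5,0,1, 0,4,-4.5,0,1, 0,5,-4.5,0,1, 0,5,0,0,1, 0,5,0,0,1, 0,0,0,0,1]'
python3 - <<'E'
from h import *
print(bot.state()['position'])
im,P=cam('wrist','w3')
for n,b,z0,z1,x in(('large_spent',1,3,37,(.44,-.034)),('large_fresh',1,16,37,(.44,.091))):
    for r in bot.outline_of('wrist',n)[:1]: print(n,round(r['p'],2),fit(P,r['pixels'],cassette(b,z0,z1),(*x,0)))
for n in('label_printer','large_carton'):
    for r in bot.outline_of('wrist',n)[:1]:
        m=r['pixels'];print(n,r['p'],m.sum())
    for r in bot.tip_of('wrist',n)[:1]: print(r)
# top-down rectified printer patch at z=50mm, 0.25mm/px : x 0.42..0.56 down->up, y .30...16
def rect(z,x0,x1,y0,y1,s,name):
    xs=np.arange(x1,x0,-s);ys=np.arange(y1,y0,-s);X=np.array([[x,y,z] for x in xs for y in ys])
    uv=proj(P,X).astype(np.float32).reshape(len(xs),len(ys),2)
    cv2.imwrite(f'pics/{name}.png',cv2.remap(im,uv[...,0],uv[...,1],cv2.INTER_CUBIC)[:,:,::-1])
rect(.05,.42,.56,.15,.31,.00025,'rp50')
E
```

```text
time_s: 8.68
position: [0.447, 0.1559, 0.1971]
tcp_rot: [[-1.0, -0.006, 0.0], [-0.006, 1.0, 0.001], [-0.0, 0.001, -1.0]]
wrist_force: [0.1, -0.1, -0.5]
grip_width: 0.998
gripper_force: 0.0
[0.44696945 0.1558583  0.1971281 ]
large_spent 0.73 (array([439.3, -32.6,   1.1]), np.float64(0.951))
large_fresh 0.72 (array([439.3,  91.6,   1.1]), np.float64(0.969))
label_printer 0.71 17613
{'location': [0.4888, 0.2293, -0.0005], 'p': 0.61}
large_carton 0.81 2476
{'location': [0.4921, 0.2304, -0.0007], 'p': 0.45}
```

View pics/rp50.png

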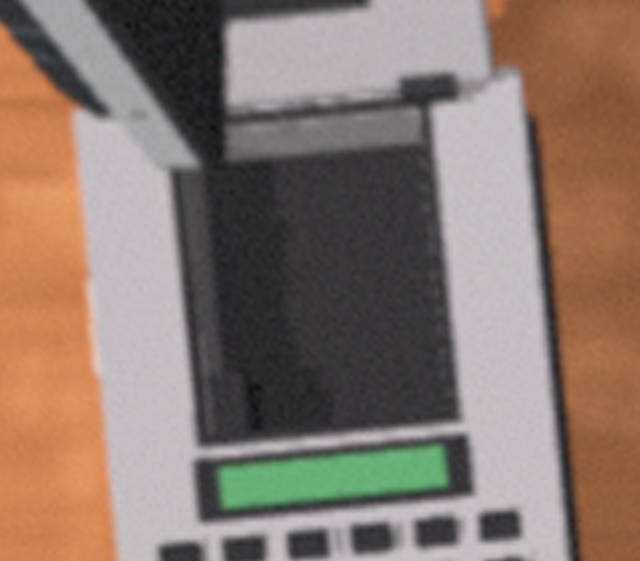

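The rectified printer patch (0.25 mm/px) shows the empty well with front corners at (197,443) and (460,420) and the rear right corner at (428,103). That puts its centre at about (491.8, 231) mm with a yaw near 5°, consistent with where the spent cassette lay. Next, large_fresh.

```bash
python3 -m creep '[0,-3.2,2,-0.8,1, 0,-3.2,4,0,1, 0,0,4.5,0,1, 0,0,4,0,1, 0,0,1.5,0,1, 0,0,1,0,1, 0,0,0.8,0,1, 0,0,0,0,1]'
```

```text
time_s: 10.02
position: [0.4477, 0.0889, 0.0191]
tcp_rot: [[-1.0, -0.014, 0.0], [-0.014, 1.0, 0.0], [-0.0, 0.0, -1.0]]
wrist_force: [0.3, 0.5, -1.4]
grip_width: 0.998
gripper_force: 0.0
```

```bash
python3 -m creep '[0,0.27,0.1,0,1, 0,0,0,0,1, 0,0,0,0,-1, 0,0,0,0,-1, 0,0,0,0,-1, 0,0,0,0,-1, 0,0,0,0,-1, 0,0,-2,0,-1, 0,0,-3,0,-1,0,0,-3,0,-1,0,0,-3,0,-1, 0,0,0,0,-1]'
```

```text
time_s: 11.52
position: [0.4492, 0.092, 0.1298]
tcp_rot: [[-1.0, -0.014, 0.004], [-0.014, 1.0, 0.001], [-0.004, 0.001, -1.0]]
wrist_force: [0.1, 0.1, -1.5]
grip_width: 0.572
gripper_force: 52.1
```

```bash
python3 -m creep '[-1.75,4.63,0,0,-1, -1.75,4.63,0,0,-1, -1.75,4.63,0,0,-1, 0,0,2,-4.2,-1, 0,0,2.5,0,-1, 0,0,0,0,-1]'
python3 - <<'E'
from h import *
im,P=cam('wrist','w4');s=bot.state();z=s['position'][2]*1000-15
print(s['position'],np.degrees(np.arctan2(-s['tcp_rot'][1,0],-s['tcp_rot'][0,0])))
for r in bot.outline_of('wrist','large_fresh')[:1]: print(r['p'],r['pixels'].sum(),fit(P,r['pixels'],cassette(1,z,z+34),(.492,.231,.09)))
cv2.imwrite('pics/w4c.png',cv2.resize(im[100:400,160:560,::-1],None,fx=2,fy=2))
E
```

```text
time_s: 12.28
position: [0.4951, 0.2301, 0.0791]
tcp_rot: [[-0.996, -0.087, -0.008], [-0.087, 0.996, -0.004], [0.008, -0.003, -1.0]]
wrist_force: [-0.4, -0.2, 0.6]
grip_width: 0.569
gripper_force: 52.2
[0.49637346 0.23054025 0.08086307] 5.002919237766963
0.81 12601 (array([486.7, 230.2,   5.3]), np.float64(0.937))
```

View pics/w4c.png

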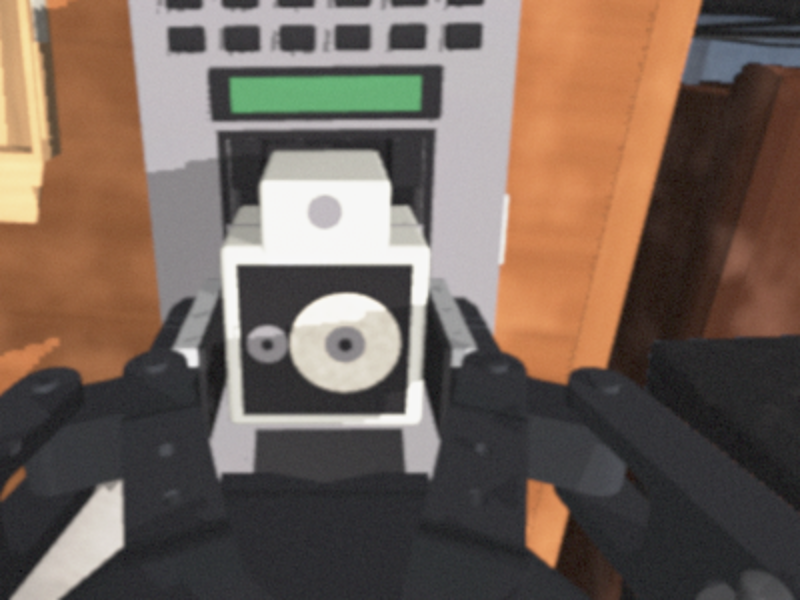

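The crop shows the fresh cassette in the jaws, square over the empty well at (325,280). I'll let the arm settle before correcting.

```bash
python3 -m creep '[0,0,0,0,-1, 0,0,0,0,-1, 0,0,0,0,-1]'
python3 - <<'E'
from h import *
im,P=cam('wrist','w5');s=bot.state();z=s['position'][2]*1000-15
print(s['position'])
for r in bot.outline_of('wrist','large_fresh')[:1]: print(r['p'],fit(P,r['pixels'],cassette(1,z,z+34),(.492,.231,.09)))
E
```

```text
time_s: 12.75
position: [0.4986, 0.2314, 0.0838]
tcp_rot: [[-0.996, -0.087, 0.001], [-0.087, 0.996, 0.001], [-0.001, 0.0, -1.0]]
wrist_force: [0.2, 0.5, -1.1]
grip_width: 0.576
gripper_force: 52.2
[0.49844222 0.23139737 0.08368595]
0.64 (array([490.6, 231.7,   5.1]), np.float64(0.952))
```

```bash
python3 -m creep '[-0.1,0,1,0,-1, 0,0,1,0,-1, 0,0,0.7,0,-1, 0,0,0.4,0,-1, 0,0,0.2,0,-1, 0,0,0.1,0,-1, 0,0,0,0,-1]'
```

```text
time_s: 13.72
position: [0.4993, 0.2315, 0.0496]
tcp_rot: [[-0.996, -0.087, 0.001], [-0.087, 0.996, 0.0], [-0.001, 0.0, -1.0]]
wrist_force: [-1.7, 0.1, 2.7]
grip_width: 0.579
gripper_force: 52.6
```

```bash
python3 -m creep '[0,0,0,0,1, 0,0,0,0,1, 0,0,0,0,1, 0,0,0,0,1, 0,0,-3,0,1, 0,0,-4,0,1, 0,0,-4,5,1, 0,0,-4,0,1, 2.5,-4,0,0,1, 2.5,-4,0,0,1, 0,-4,0,0,1, 0,0,0,0,1, 0,0,0,0,1]'
python3 - <<'E'
from h import *
im,P=cam('wrist','w6')
for n,z0,z1,x in(('large_spent',3,37,(.44,-.034)),('large_fresh',50,68,(.492,.231))):
    for r in bot.outline_of('wrist',n)[:2]: print(n,round(r['p'],2),fit(P,r['pixels'],cassette(1,z0,z1),(*x,0)))
print(bot.state()['position'])
def rect(z,x0,x1,y0,y1,s,name):
    xs=np.arange(x1,x0,-s);ys=np.arange(y1,y0,-s);X=np.array([[x,y,z] for x in xs for y in ys])
    uv=proj(P,X).astype(np.float32).reshape(len(xs),len(ys),2)
    return cv2.remap(im,uv[...,0],uv[...,1],cv2.INTER_CUBIC)[:,:,::-1]
a=rect(.016,.38,.50,.03,.15,.00024,'c')
b=rect(.068,.44,.56,.18,.29,.00024,'c')
cv2.imwrite('pics/c6.png',np.hstack([b[:500],a[:500,:330] if 0 else a[:500]])[:, :950])
cv2.imwrite('pics/c6.png',cv2.resize(cv2.imread('pics/c6.png'),None,fx=.8,fy=.8))
E
```

```text
time_s: 15.35
position: [0.4495, 0.1117, 0.1993]
tcp_rot: [[-1.0, 0.0, 0.001], [0.0, 1.0, 0.001], [-0.001, 0.001, -1.0]]
wrist_force: [-0.8, -0.7, -1.4]
grip_width: 0.998
gripper_force: 0.0
large_spent 0.7 (array([439.1, -32.8,   1.6]), np.float64(0.946))
large_spent 0.16 (array([440., -34.,  -8.]), np.float64(0.0))
large_fresh 0.67 (array([488.8, 228.4,   5.1]), np.float64(0.88))
[0.44934925 0.11231217 0.19899655]
```

View pics/c6.png

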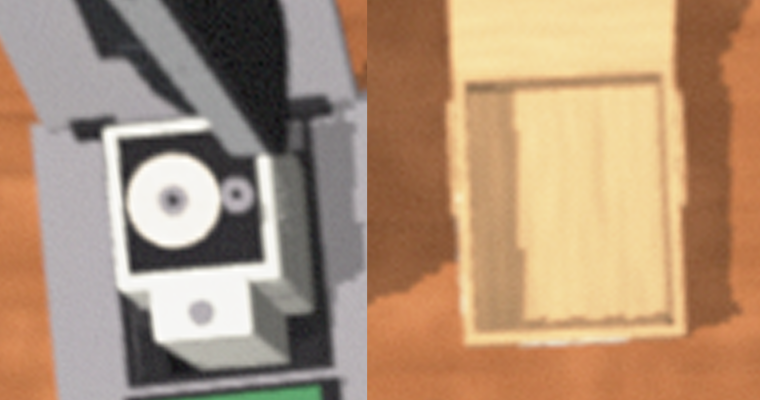

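The left half of the crop shows the fresh cassette sunk in the well at (190,240). The right half shows the empty large carton: outer front corners at (463,345) and (686,333), centre about (439, 90) mm, yaw 3°. Next I'll pick large_spent off the mat.

```bash
python3 -m creep '[0.2,-4.8,0,0,1, 0,-4.8,0,0,1, 0,-4.8,4,-1.3,1, 0,0,4.5,0,1, 0,0,4.5,0,1, 0,0,3,0,1, 0,0,1.3,0,1, 0,0,0.6,0,1, 0,0,0,0,1, 0,0,0,0,1]'
```

```text
time_s: 16.75
position: [0.4483, -0.0326, 0.0212]
tcp_rot: [[-1.0, -0.023, 0.002], [-0.023, 1.0, -0.0], [-0.002, -0.0, -1.0]]
wrist_force: [-0.3, -0.4, -0.7]
grip_width: 1.002
gripper_force: 0.0
```

```bash
python3 -m creep '[0,0,0.1,0,-1, 0,0,0,0,-1, 0,0,0,0,-1, 0,0,0,0,-1, 0,0,0,0,-1, 0,0,-2,0,-1, 0,0,-3,0,-1, -0.1,4.1,-1,0,-1, -0.1,4.1,0,0,-1, -0.1,4.1,0,-1.7,-1, 0,0,2,0,-1, 0,0,0,0,-1, 0,0,0,0,-1, 0,0,0,0,-1]'
python3 - <<'E'
from h import *
im,P=cam('wrist','w7');s=bot.state();z=s['position'][2]*1000-17.5
print(s['position'])
for r in bot.outline_of('wrist','large_spent')[:1]: print(r['p'],fit(P,r['pixels'],cassette(1,z,z+34),(.439,.09,.05)))
E
```

```text
time_s: 18.5
position: [0.4479, 0.09, 0.0597]
tcp_rot: [[-0.999, -0.051, 0.001], [-0.051, 0.999, 0.0], [-0.001, 0.0, -1.0]]
wrist_force: [-0.5, -0.7, 0.2]
grip_width: 0.571
gripper_force: 52.0
[0.44785479 0.09003217 0.05963934]
0.62 (array([439.8,  90.7,   2.6]), np.float64(0.968))
```

```bash
python3 -m creep '[0,0,1.2,0,-1, 0,0,1.2,0,-1, 0,0,0.8,0,-1, 0,0,0.4,0,-1, 0,0,0.3,0,-1, 0,0,0,0,-1]'
```

```text
time_s: 19.35
position: [0.4475, 0.0905, 0.0201]
tcp_rot: [[-0.999, -0.052, 0.0], [-0.052, 0.999, 0.0], [-0.0, -0.0, -1.0]]
wrist_force: [0.2, 0.4, -0.7]
grip_width: 0.572
gripper_force: 52.1
```

```bash
python3 -m creep '[0,0,0,0,1, 0,0,0,0,1, 0,0,0,0,1, 0,0,0,0,1, 0,0,-4,0,1, 0,0,-5,0,1, 0,0,-5,3,1, 0,0,-4,0,1, -1.3,-4.2,0,0,1, -1.3,-4.2,0,0,1, -1.3,-4.2,0,0,1, -1.3,-4.2,0,0,1, 0,0,0,0,1, 0,0,0,0,1,0,0,0,0,1]'
cat >> h.py <<'E'
def rect(P,im,z,x0,x1,y0,y1,s):
    xs=np.arange(x1,x0,-s);ys=np.arange(y1,y0,-s);X=np.array([[x,y,z] for x in xs for y in ys])
    uv=proj(P,X).astype(np.float32).reshape(len(xs),len(ys),2)
    return cv2.remap(im,uv[...,0],uv[...,1],cv2.INTER_CUBIC)[:,:,::-1]
E
python3 - <<'E'
from h import *
im,P=cam('wrist','w8')
for n,b,z0,z1,x in(('large_spent',1,16,37,(.44,.09)),('small_fresh',0,12,27,(.574,.019)),('small_spent',0,32,46,(.562,-.18))):
    for r in bot.outline_of('wrist',n)[:2]: print(n,round(r['p'],2),r['pixels'].sum(),fit(P,r['pixels'],cassette(b,z0,z1),(*x,0)))
print(bot.state()['position'])
E
```

```text
time_s: 21.22
position: [0.499, -0.0765, 0.2001]
tcp_rot: [[-1.0, -0.002, -0.0], [-0.002, 1.0, 0.0], [0.0, 0.0, -1.0]]
wrist_force: [0.3, 0.3, -0.7]
grip_width: 0.998
gripper_force: 0.0
large_spent 0.67 3570 (array([439.1,  88.9,   2.1]), np.float64(0.935))
small_fresh 0.96 1073 (array([572.5,  17.5, -12.5]), np.float64(0.924))
small_spent 0.65 1193 (array([ 557.2, -177.4,   -5.2]), np.float64(0.874))
[ 0.49927005 -0.07673109  0.20024625]
```

View pics/w8.png

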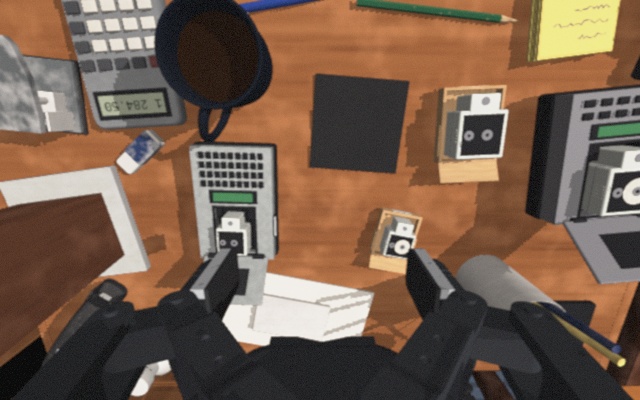

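The large spent cassette lies in its carton at (475,130). The small cassettes are at (232,232) in the maker and (398,240) in the small carton. I'll move closer over the maker.

```bash
python3 -m creep '[-1.8,-3.4,0,0,1, -1.8,-3.4,0,0,1, -1.7,-3.3,2,0,1, 0,0,4,0,1, 0,0,3,0,1, 0,0,0,0,1, 0,0,0,0,1]'
python3 - <<'E'
from h import *
im,P=cam('wrist','w9')
for r in bot.outline_of('wrist','small_spent')[:2]: print(round(r['p'],2),r['pixels'].sum(),fit(P,r['pixels'],cassette(0,32,46),(.562,-.18,-.05)))
print(bot.state()['position'])
cv2.imwrite('pics/c9.png',rect(P,im,.032,.49,.60,-.24,-.12,.0002))
E
```

```text
time_s: 22.3
position: [0.5532, -0.1785, 0.1114]
tcp_rot: [[-1.0, -0.001, 0.002], [-0.001, 1.0, -0.001], [-0.002, -0.001, -1.0]]
wrist_force: [-0.4, -0.3, -0.6]
grip_width: 0.998
gripper_force: 0.0
0.97 2341 (array([ 559. , -179. ,   -2.4]), np.float64(0.954))
[ 0.55375886 -0.17868626  0.1121542 ]
```

View pics/c9.png

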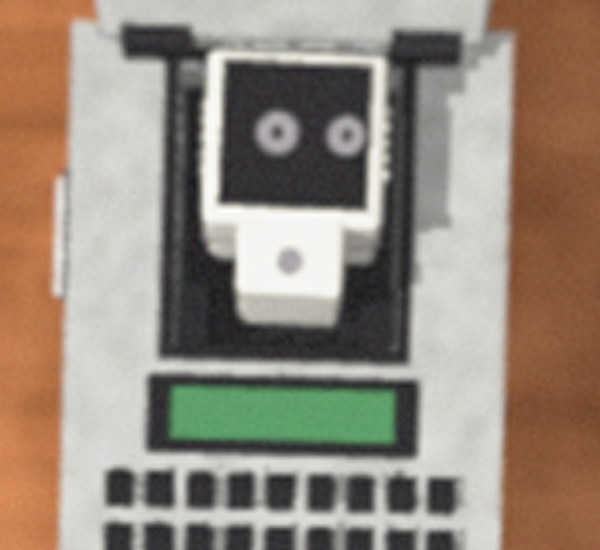

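The crop shows the small spent cassette at (290,180) in the well, whose front corners are at (160,357) and (408,361). The well centre is about (558, -178) mm with a yaw of -2.3°.

```bash
python3 -m creep '[-1.18,0,2,2.3,1, 0,0,3,0,1, 0,0,1.5,0,1, 0,0,0.8,0,1, 0,0,0.3,0,1, 0,0,0,0,1, 0,0,0,0,1]'
```

```text
time_s: 23.28
position: [0.5647, -0.1787, 0.0349]
tcp_rot: [[-0.999, 0.04, 0.001], [0.04, 0.999, -0.0], [-0.001, -0.0, -1.0]]
wrist_force: [-1.0, -0.4, 0.4]
grip_width: 0.998
gripper_force: 0.0
```

```bash
python3 -m creep '[0,0,0.1,0,1, 0,0,0,0,-1, 0,0,0,0,-1, 0,0,0,0,-1, 0,0,0,0,-1, 0,0,0,0,-1, 0,0,-1.5,0,-1, 0,0,-3,0,-1, 0,0,-3.5,-2.3,-1, 2.9,3.6,0,0,-1, 2.9,3.6,0,0,-1, 2.9,3.6,0,0,-1, 2.9,3.6,0,0,-1, 0,0,3,0,-1, 0,0,3,0,-1, 0,0,2.5,0,-1, 0,0,0,0,-1, 0,0,0,0,-1]' 40
```

```text
time_s: 25.52
position: [0.449, -0.0347, 0.0292]
tcp_rot: [[-1.0, 0.0, 0.001], [0.0, 1.0, -0.0], [-0.001, -0.0, -1.0]]
wrist_force: [0.5, -0.6, -0.4]
grip_width: 0.385
gripper_force: 40.7
```

```bash
python3 -m creep '[0,0,0.7,0,-1, 0,0,0.6,0,-1, 0,0,0.1,0,-1, 0,0,0,0,1, 0,0,0,0,1, 0,0,0,0,1, 0,0,0,0,1, 0,0,-4,0,1, 0,0,-5,0,1, -3.7,1.8,-1,0,1, -3.7,1.8,0,0,1, -3.7,1.8,0,0,1, 0,0,0,0,1, 0,0,0,0,1,0,0,0,0,1]'
python3 - <<'E'
from h import *
im,P=cam('wrist','w10')
for n,z0,z1,x in (('small_fresh',12,27,(.573,.018,-.2)),('small_spent',3,27,(.441,-.035,0))):
    for r in bot.outline_of('wrist',n)[:2]: print(n,round(r['p'],2),r['pixels'].sum(),fit(P,r['pixels'],cassette(0,z0,z1),x))
print(bot.state()['position'])
cv2.imwrite('pics/c10.png',rect(P,im,.012,.52,.62,-.04,.07,.0002))
E
```

```text
time_s: 27.4
position: [0.558, 0.0189, 0.114]
tcp_rot: [[-1.0, 0.001, -0.001], [0.001, 1.0, -0.0], [0.001, -0.0, -1.0]]
wrist_force: [0.0, -0.5, -0.0]
grip_width: 0.999
gripper_force: 0.0
small_fresh 0.79 1864 (array([572.9,  19.4, -10.2]), np.float64(0.945))
small_spent 0.87 3186 (array([ 4.447e+02, -3.390e+01, -1.000e-01]), np.float64(0.963))
[0.55853167 0.01901722 0.1143472 ]
```

View pics/c10.png

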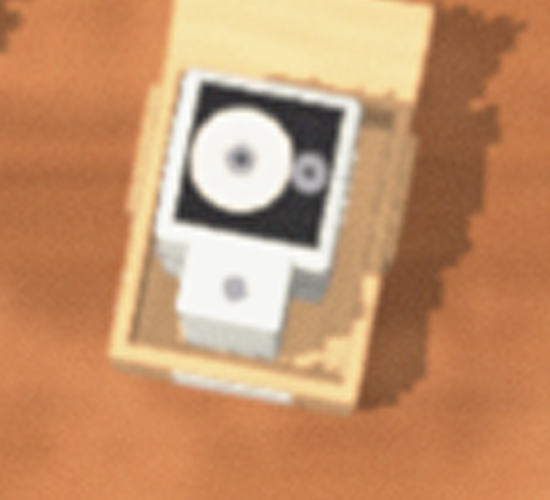

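The crop shows the small fresh cassette at (255,200) with a yaw near -10°. The carton's outer front corners are at (110,355) and (355,410), so its centre is about (574, 17.4) mm with a yaw near -11.5°.

```bash
python3 -m creep '[-2.08,-0.08,1,0,1, 0,0,2,5.1,1, 0,0,3,5.1,1, 0,0,2.5,0,1, 0,0,1,0,1, 0,0,0.4,0,1, 0,0,0,0,1, 0,0,0,0,1]'
```

```text
time_s: 28.55
position: [0.5808, 0.0187, 0.0162]
tcp_rot: [[-0.984, 0.177, 0.002], [0.177, 0.984, 0.0], [-0.002, 0.0, -1.0]]
wrist_force: [0.1, 0.3, -0.5]
grip_width: 1.002
gripper_force: 0.0
```

```bash
python3 -m creep '[0.1,0,0.1,0,1, 0,0,0,0,-1, 0,0,0,0,-1, 0,0,0,0,-1, 0,0,0,0,-1, 0,0,0,0,-1, 0,0,-2,0,-1, 0,0,-4,0,-1, 0,0,-4,-7.9,-1, 0.18,-4.93,0,0,-1, 0.18,-4.93,0,0,-1, 0.18,-4.93,0,0,-1, 0.18,-4.93,0,0,-1, 0,0,3,0,-1, 0,0,2,0,-1, 0,0,0,0,-1, 0,0,0,0,-1, 0,0,0,0,-1]'
python3 - <<'E'
from h import *
im,P=cam('wrist','w11');s=bot.state();z=s['position'][2]*1000-12.5
print(s['position'])
for r in bot.outline_of('wrist','small_fresh')[:1]: print(r['p'],fit(P,r['pixels'],cassette(0,z,z+24),(.558,-.178,-.04)))
cv2.imwrite('pics/c11.png',rect(P,im,.032,.49,.60,-.24,-.12,.0002))
E
```

```text
time_s: 30.8
position: [0.5648, -0.178, 0.0653]
tcp_rot: [[-0.999, 0.04, 0.002], [0.04, 0.999, -0.001], [-0.002, -0.001, -1.0]]
wrist_force: [-0.6, 0.6, -0.3]
grip_width: 0.385
gripper_force: 40.7
[ 0.5647624  -0.17791357  0.06531213]
0.58 (array([ 560.5, -176.8,   -2.2]), np.float64(0.953))
```

View pics/c11.png

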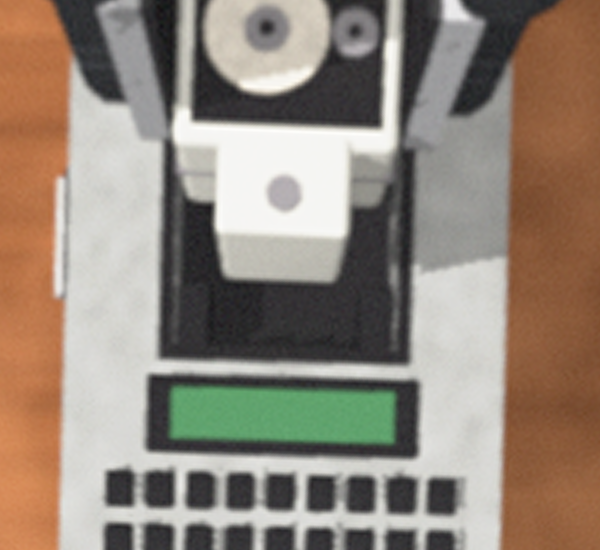

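The crop shows the cassette square over the well, about 2 mm too far back and 1.5 mm too far left. I'll correct that and lower it.

```bash
python3 -m creep '[0.19,-0.14,0,0,-1, 0,0,1,0,-1, 0,0,1,0,-1, 0,0,0.6,0,-1, 0,0,0.3,0,-1, 0,0,0.2,0,-1, 0,0,0,0,-1, 0,0,0,0,-1]'
```

```text
time_s: 31.9
position: [0.5622, -0.1793, 0.0334]
tcp_rot: [[-0.999, 0.04, 0.001], [0.04, 0.999, -0.0], [-0.001, -0.0, -1.0]]
wrist_force: [-0.3, -0.2, 0.5]
grip_width: 0.384
gripper_force: 40.8
```

```bash
python3 -m creep '[0,0,0,0,1, 0,0,0,0,1, 0,0,0,0,1, 0,0,0,0,1, 0,0,-3,0,1, 0,0,-4,0,1, 0,0,-4,-2.3,1, 2.78,3.63,0,0,1, 2.78,3.63,0,0,1, 2.78,3.63,0,0,1, 2.78,3.63,0,0,1, 0,0,3,0,1, 0,0,2,0,1, 0,0,0,0,1, 0,0,0,0,1]'
python3 - <<'E'
from h import *
print(bot.state()['position'])
im,P=cam('wrist','w12')
for n,z0,z1,x in (('small_fresh',32,46,(.558,-.178,-.04)),('small_spent',3,27,(.4447,-.034,0))):
    for r in bot.outline_of('wrist',n)[:1]: print(n,round(r['p'],2),r['pixels'].sum(),fit(P,r['pixels'],cassette(0,z0,z1),x))
E
```

```text
time_s: 33.78
position: [0.4513, -0.0342, 0.0938]
tcp_rot: [[-1.0, 0.0, 0.001], [0.0, 1.0, -0.0], [-0.001, -0.0, -1.0]]
wrist_force: [0.8, 0.2, 1.7]
grip_width: 1.002
gripper_force: 0.0
[ 0.45130957 -0.03416872  0.09381293]
small_fresh 0.62 28 (array([ 552.9, -187.6,  -37. ]), np.float64(0.012))
small_spent 0.94 2369 (array([ 4.443e+02, -3.410e+01,  1.000e-01]), np.float64(0.943))
```

```bash
python3 -m creep '[0,0,3.5,0,1, 0,0,2.8,0,1, 0,0,1.1,0,1, 0,0,0.4,0,1, 0,0,0,0,1, 0,0,0,0,-1, 0,0,0,0,-1, 0,0,0,0,-1, 0,0,0,0,-1, 0,0,0,0,-1, 0,0,-2,0,-1, 0,0,-4,0,-1, -4.3,1.67,0,0,-1, -4.3,1.67,0,0,-1, -4.3,1.67,0,5.7,-1, 0,0,1.5,5.7,-1, 0,0,0,0,-1, 0,0,0,0,-1, 0,0,0,0,-1]'
python3 - <<'E'
from h import *
im,P=cam('wrist','w13');s=bot.state();z=s['position'][2]*1000-12.5
print(s['position'],s['grip_width'])
for r in bot.outline_of('wrist','small_spent')[:1]: print(r['p'],fit(P,r['pixels'],cassette(0,z,z+24),(.574,.0174,-.2)))
cv2.imwrite('pics/c13.png',rect(P,im,.012,.52,.62,-.04,.07,.0002))
E
```

```text
time_s: 36.3
position: [0.5796, 0.0158, 0.0607]
tcp_rot: [[-0.98, 0.197, 0.001], [0.197, 0.98, 0.0], [-0.001, 0.0, -1.0]]
wrist_force: [-0.4, 0.4, -0.7]
grip_width: 0.384
gripper_force: 40.1
[0.57973512 0.0158052  0.06082828] 0.38892071627390135
0.75 (array([572.9,  18.2, -11.3]), np.float64(0.929))
```

View pics/c13.png

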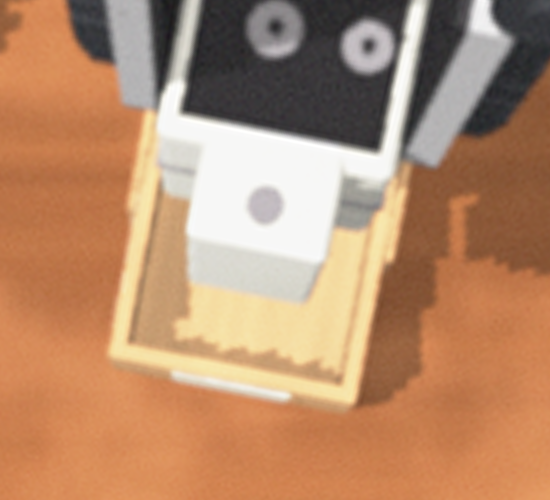

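The crop shows the spent cassette centred and square over the small carton. I'll lower it and release.

```bash
python3 -m creep '[-0.07,-0.05,1.5,0,-1, 0,0,1.5,0,-1, 0,0,0.9,0,-1, 0,0,0.4,0,-1, 0,0,0.2,0,-1, 0,0,0,0,-1, 0,0,0,0,-1, 0,0,0,0,1, 0,0,0,0,1, 0,0,0,0,1, 0,0,0,0,1, 0,0,-4,0,1, 0,0,-5,0,1, 0,0,-5,0,1, 4,0,-4,6,1, 5,0,0,6,1, 5,0,0,0,1, 0,0,0,0,1, 0,0,0,0,1]'
python3 - <<'E'
from h import *
print(bot.state()['position'])
Q={'large_fresh':(1,50,68,(.492,.231,.09)),'large_spent':(1,16,37,(.439,.09,.05)),'small_spent':(0,12,27,(.574,.0174,-.2)),'small_fresh':(0,32,46,(.558,-.178,-.04))}
for c in('top','side'):
    im,P=cam(c,c+'9')
    for n,(b,z0,z1,x) in Q.items():
        for r in bot.outline_of(c,n)[:1]: print(c,n,round(r['p'],2),r['pixels'].sum(),fit(P,r['pixels'],cassette(b,z0,z1),x))
        for r in bot.tip_of(c,n)[:1]: print(np.round(r['location'],3))
    for r in bot.tip_of(c,'mug')[:1]: print('mug',np.round(r['location'],3))
cv2.imwrite('pics/s9.png',cv2.resize(im[100:300,210:480,::-1],None,fx=2.9,fy=2.9,interpolation=cv2.INTER_CUBIC))
E
```

```text
time_s: 38.78
position: [0.4483, 0.0582, 0.1956]
tcp_rot: [[-0.918, 0.397, 0.002], [0.397, 0.918, 0.0], [-0.002, 0.001, -1.0]]
wrist_force: [0.2, -0.3, -0.5]
grip_width: 1.001
gripper_force: 0.0
[0.44833851 0.05823106 0.19562742]
top large_fresh 0.88 540 (array([493.2, 231.1,   6.2]), np.float64(0.842))
[0.491 0.234 0.032]
top small_fresh 0.56 234 (array([ 558.2, -179. ,   -2.3]), np.float64(0.83))
[ 0.554 -0.18   0.024]
mug [ 0.394 -0.166  0.002]
side large_fresh 0.83 547 (array([486.6, 227.8,   8.3]), np.float64(0.936))
[0.49  0.232 0.031]
side large_spent 0.69 753 (array([433.5,  86.2,   7.2]), np.float64(0.911))
[0.441 0.088 0.004]
side small_spent 0.72 303 (array([566.9,  13.7, -10.8]), np.float64(0.915))
[0.57  0.02  0.003]
side small_fresh 0.88 389 (array([ 554. , -180. ,    2.1]), np.float64(0.92))
[ 0.556 -0.18   0.023]
mug [ 0.394 -0.172 -0.004]
```

View pics/s9.png

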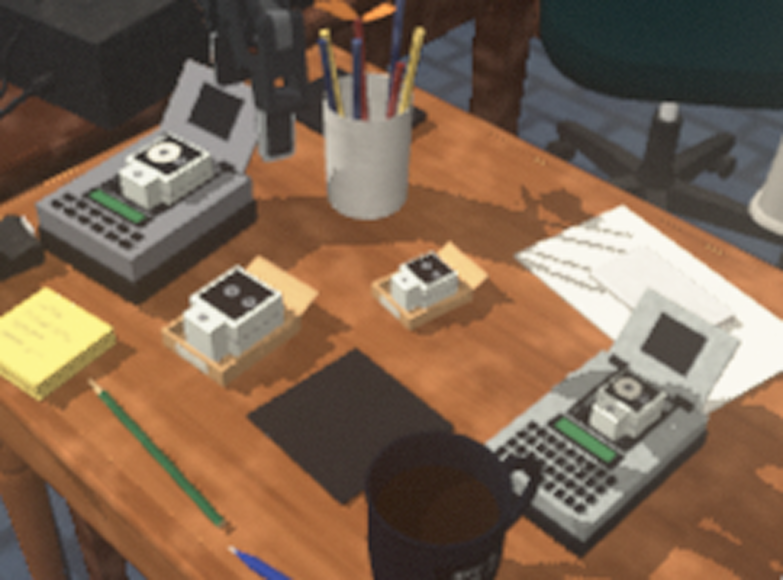

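The side view shows both fresh reels sunk level in their machines at (165,170) and (625,405), and both spent cassettes flat in their cartons at (235,310) and (425,280). The mat is clear and the mug hasn't moved. The measured underside heights also match fully seated cassettes.

```bash
python3 -c "
from bench import bot
print(bot.hand_in())"
```

```text
the job is handed in; nothing more can be done
None
```

The job is handed in at about 39 s: each fresh cassette is seated in its machine, each spent one lies flat in its replacement's carton, and the mug was left standing where it was.

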